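Tilt the turner out of the roofed utensil box and hold it over the bowl

ROBOT

A 6-joint arm with a two-finger parallel gripper is mounted at the origin on a cart in front of the work surface, level with it; the furniture and walls round the work are solid. World frame = base frame: x ahead of the robot, y to its left, z up, the work surface at z = 0. Lengths are in m, angles in degrees, forces in N, time in s.
With the tool pointing down it reaches from about 0.375 to 0.9 m from the base axis. Payload 3.1 kg.
Tool frame: the origin (TCP) lies at the very end of the fingers, on their centre line; the grasp point (between the pads) lies 19 mm behind it; z points along the fingers, y is the direction in which the jaws open and shut (so a half turn about z gives the same grasp; the last joint's range is limited). The gripper opens to 87 mm and grips with 3 to 60 N. Pads are 19 mm wide; open, the fingers measure 117 mm over their backs; the gripper's body (75 mm by 190 mm) begins 51 mm behind the grasp point.
Start: joints at [-83.279, 30.224, 82.088, -0, 67.689, -10.227], TCP at [0.182, -0.598, 0.223] pointing down, gripper open.
Joint ranges: [-176.69, 176.69], [-43.24, 126.21], [12.49, 139.97], [-82, 262], [0, 151.66], [-163.58, 163.58]. Speed limits (degrees/s): [159.86, 159.86, 180, 180, 180, 180].

INTERFACE

Orientations are given as a 3x3 rotation matrix whose columns are the frame's x, y, z axes.
In Python, from rig import read_state, capture, hand_in gives the robot as it stands. The module is installed in compiled form; this text tells all that it offers.
- The arm moves only by the tool send_rows, never from a script. Its argument "moves" is one flat list of numbers, 7 for each row, row after row: the turn, a rotation vector about the world's x, y, z in degrees, then the shift along the world's x, y, z in cm, then the gripper's target within -1 to 1 (fully open at 1, half-way at 0, shut at -1). In form: [rx, ry, rz, tx, ty, tz, hand, rx, ry, rz, tx, ty, tz, hand, ...]. A call has 1 to 20 rows; each row shifts and turns the commanded pose from where the row before left it; what a row does not reach is not made up. A row lasts 1/10 s, in which the tool goes at most 50 mm and 8.59 degrees, less where a joint would pass 70% of its speed; a pose out of reach is approached as far as the arm can. A call with a gripper value outside its range is refused whole. The fingers move at their own pace and stop on an object; the grip force is fixed at half the most. Time passes only in rows, so rows that do not move let the fingers close. It gives the time, the measured TCP pose, the force and the opening at its end, in the units of the state.
- read_state(): the state, without advancing time (a new reading comes with each control period).
- capture(name): name is "scene" or "top" or "wrist"; returns a dict with "pixels" (384x512x3 uint8, red, green, blue), "vertical_fov" (degrees; the focal length in pixels is half the picture's height over the tangent of half this angle, whatever the lens; pixels are square), "cx", "cy" (the principal point, pixels), "dist" ([k1, k2, p1, p2, k3] as OpenCV has them; the pictures are not rectified), "rvec" (rotation vector, rad) and "tvec" (3), from world to camera coordinates, as OpenCV has them. Camera axes: x right, y down, z forward; pixel columns grow to the right and rows downward; lengths in m; the calibration is good to about 2 mm. A picture is of the moment at which its call begins. There is no depth.
- hand_in(): hands the job in, once; it reports no verdict.
The state is a dict: "time_s": time; "joint_positions": joint angles; "qvel": joint speeds; "tau": joint torques, N m; "position": TCP position; "tcp_rot": TCP orientation; "force": force on the tool from outside, world axes, zero at the start; "moment": the same for the moment, N m; "opening": opening from 0.0 (shut) to 1.0 (fully open).
Only numpy, scipy, OpenCV 4.12 (cv2) and the standard library are available. Lean on these libraries where they do the work, as an engineer would, in place of code of your own. Each camera call takes 0.05 s, during which the arm holds its last target.

TASK

Take the slotted turner out of the wooden utensil box by its handle: its blade lies under the box's roof and the opening is shorter than the turner, so tilt the handle end up while the blade is still under the roof and draw it out slantwise over the tall end. Then hold its blade low over the middle of the rice bowl, ready to serve, still and without touching the bowl, and finish while holding it there; leave the box and the bowl standing where they are.

Things in the scene. Friction and masses are not known exactly. Their poses are not given: they have to be found in the camera images.
- utensil_box: Loose light-wood box, 156 x 320 mm (x, y), 1.4 kg. Origin: centre of underside; z up; y along it to the roofed end. Floor 6 mm thick, walls 8, inside 140 x 304; long sides 36 high; at -y end a tall board 115 high; cross rest 8 thick, 44 high at y -125 carries the handle; roof from y 32 to the +y end, underside at 66, top 74. Opening, roof edge to tall board: 184 mm; the turner is 292.
- turner: Slotted steel turner, 292 mm long, 110 g, in the box, blade flat on the floor under the roof, handle on the rest. y axis from handle to blade, z up, x across. Origin: at its middle, level with the blade's underside. Blade y 55..146, 72 wide, 3 thick; thin neck rises to z 37 at y -14; handle y -58..-14: 22 wide, z 32..40; y -146..-57: 28 wide, z 38..43.
- turner_grip (a point): Point in the middle of the turner's handle where it is well gripped across its 22 mm width: y -50 mm, z 37 mm in the turner's frame. Same axes as the turner.
- turner_blade (a point): Middle of the turner's blade: y +100 mm, z 2 mm in the turner's frame. Same axes as the turner.
- turner_tip (a point): Middle of the blade's front edge: y +146 mm, z 2 mm in the turner's frame. Same axes as the turner.
- bowl_centre (a point): Centre of the loose rice bowl (round, white with a band, 115 mm across, 52 mm high), half-way up: 26 mm above the surface it stands on. z up.
- rice_bowl: The same bowl; origin at the centre of its underside.

How it is judged:
By the outcome, as a careful person would: the job done as asked, in the order asked, and still so for the second after the job is handed in, while the arm keeps its last pose, push and grip.
It also fails if it takes over 45 s, if anything falls off the work surface, if the arm or the gripper's body presses on something with over 40 N, if the wrist force passes 120 N, or if a joint passes its speed limit or range.

## Working session

There is one attempt and no reset: what is moved stays moved. The work goes in short steps, Python scripts to look and compute and a tool call to move; the robot and the scene stay as the last step left them, time stands still between calls to the robot, and variables do not carry over. Pictures are saved under pics/ and viewed, and the job is handed in when it is done.

Besides the shell and the picture viewer there is one more tool, called after ">>>" as name(argument=value, ...), one argument or row to a line, values as JSON. send_rows: Moves the arm, as the interface text tells. Its arguments: {"type":"object","properties":{"moves":{"type":"array","items":{"type":"number"}}},"required":["moves"]}

```bash
mkdir -p pics; cat > h.py <<'E'
import numpy as np,cv2
from rig import read_state,capture,hand_in
def cap(n,f):
    c=capture(n); cv2.imwrite('pics/'+f,c['pixels'][:,:,::-1]); 
    import pickle; c={k:np.array(v) for k,v in c.items()}; pickle.dump(c,open('pics/'+f+'.pkl','wb')); return c
def K(c):
    h=384; f=h/2/np.tan(np.radians(float(c['vertical_fov']))/2)
    return np.array([[f,0,float(c['cx'])],[0,f,float(c['cy'])],[0,0,1]])
def proj(c,P):
    return cv2.projectPoints(np.array(P,float).reshape(-1,1,3),c['rvec'],c['tvec'],K(c),c['dist'])[0].reshape(-1,2)
def ray(c,uv,z):
    u=cv2.undistortPoints(np.array(uv,float).reshape(-1,1,2),K(c),c['dist']).reshape(-1,2)
    R=cv2.Rodrigues(c['rvec'])[0]; t=c['tvec'].reshape(3)
    C=-R.T@t; d=np.c_[u,np.ones(len(u))]@R
    z=np.broadcast_to(z,len(u))
    return C+d*((z-C[2])/d[:,2])[:,None]
def load(f):
    import pickle; return pickle.load(open('pics/'+f+'.pkl','rb'))
E
python3 - <<'E'
from h import *
for n in ['scene','top','wrist']:
    c=cap(n,n+'0.png'); R=cv2.Rodrigues(c['rvec'])[0]; print(n,c['vertical_fov'],-R.T@c['tvec'].reshape(3),c['dist'])
print(read_state())
E
```

```text
scene 43.555877902568255 [ 0.74050006 -0.48961508  0.78740072] [-0.09495789  0.          0.          0.          0.        ]
top 49.579904623483195 [0.38034109 0.05913347 0.88669287] [-0.14665043  0.          0.          0.          0.        ]
wrist 64.0155397570956 [ 0.25570499 -0.57646788  0.38396477] [0.02249041 0.         0.         0.         0.        ]
{'time_s': 0.15, 'joint_positions': array([-8.32813298e+01,  3.02671998e+01,  8.21406391e+01, -6.19618137e-04,
        6.76892670e+01, -1.02255999e+01]), 'qvel': array([-0.0624992 , -0.21382217, -0.22553863,  0.10626863, -0.13977029,
       -0.07903062]), 'tau': array([ 6.24149743e-04, -4.40429771e+01, -1.76842135e+01,  6.33592810e-02,
        5.52171317e-02, -9.49717514e-05]), 'position': array([ 0.18212579, -0.59727762,  0.22178521]), 'tcp_rot': array([[ 9.56587516e-01,  2.91445159e-01, -2.08220122e-04],
       [ 2.91445088e-01, -9.56586082e-01,  1.68200745e-03],
       [ 2.91032458e-04, -1.66967206e-03, -9.99998564e-01]]), 'force': array([-0.49344445,  0.09523592, -0.23609139]), 'moment': array([ 0.00834205, -0.0069923 , -0.01710442]), 'opening': 1.0033887758051712}
```

View pics/scene0.png

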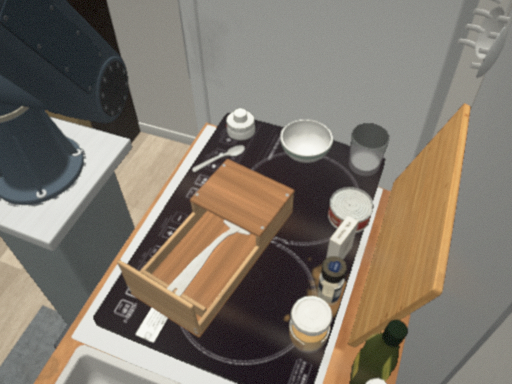

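View pics/top0.png

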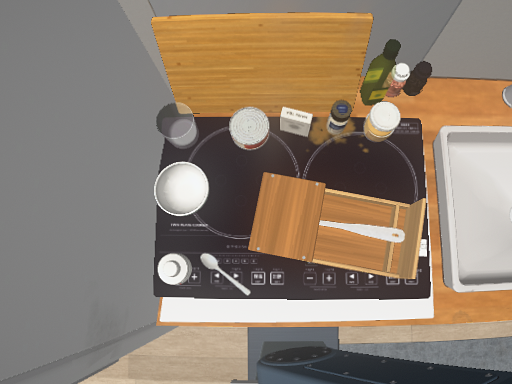

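View pics/wrist0.png

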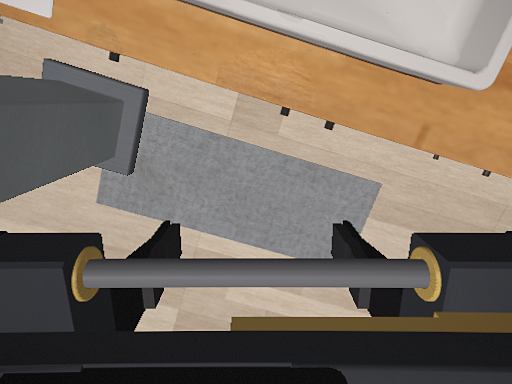

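```bash
python3 - <<'E'
import cv2
a=cv2.imread('pics/top0.png'); cv2.imwrite('pics/t1.png',cv2.resize(a[165:285,240:440],None,fx=4,fy=4,interpolation=2))
a=cv2.imread('pics/scene0.png'); cv2.imwrite('pics/s1.png',cv2.resize(a[150:340,110:310],None,fx=3,fy=3,interpolation=2))
E
```

```text
(no output)
```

View pics/t1.png

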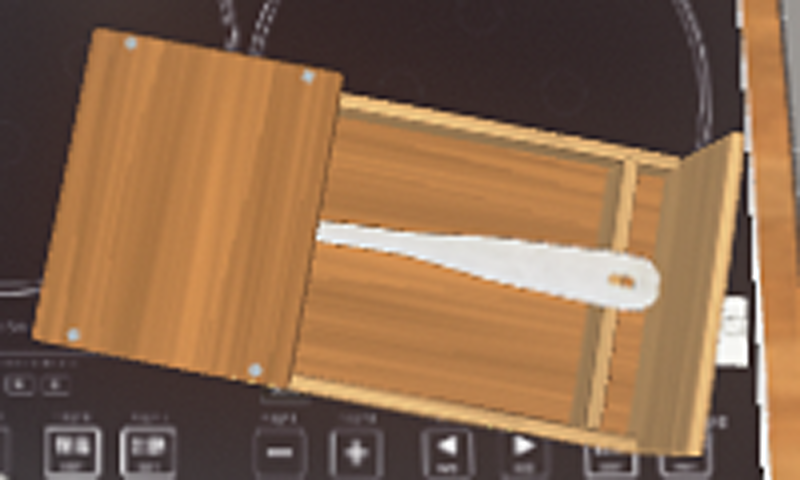

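View pics/s1.png

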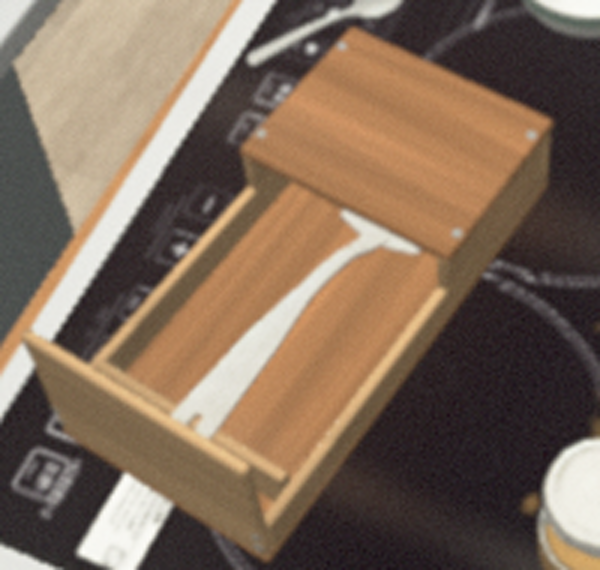

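```bash
cat > fit.py <<'E'
from h import *
from scipy.optimize import least_squares
T=load('top0.png'); S=load('scene0.png')
def t(p): return (np.array(p)+.5)/4-.5+[240,165]
def s(p): return (np.array(p)+.5)/3-.5+[110,150]
bx=[(-.078,.16,.074),(.078,.16,.074),(-.078,.032,.074),(.078,.032,.074),(-.078,-.16,.115),(.078,-.16,.115)]
tp=t([(35,340),(95,28),(290,387),(342,73),(702,455),(742,132)])
sp=s([(350,28),(552,122),(243,150),(440,258),(25,338),(247,470)])
def pose(p,q,z=0):
    c,s_=np.cos(p[2]),np.sin(p[2]); q=np.array(q,float)
    return np.c_[p[0]+c*q[:,0]-s_*q[:,1],p[1]+s_*q[:,0]+c*q[:,1],q[:,2]+z]
def res(p):
    P=pose(p,bx); return np.r_[(proj(T,P)-tp).ravel(),(proj(S,P)-sp).ravel()]
r=least_squares(res,[.4,-.1,-.1]); print('box',r.x,np.degrees(r.x[2])); print(r.fun.round(1).reshape(-1,2))
p=ray(T,t([(658,283),(600,277),(480,259),(400,245)]),[.049,.049,.048,.046])
print(p)
d=p[2]-p[0]; yaw=np.arctan2(-d[0],d[1]); print('yaw turner',np.degrees(yaw))
# bowl rim in top: ellipse picks
E
python3 fit.py; python3 - <<'E'
import cv2
a=cv2.imread('pics/top0.png'); cv2.imwrite('pics/b1.png',cv2.resize(a[150:230,140:230],None,fx=6,fy=6,interpolation=2))
a=cv2.imread('pics/scene0.png'); cv2.imwrite('pics/b2.png',cv2.resize(a[100:180,260:350],None,fx=6,fy=6,interpolation=2))
E
```

```text
box [ 0.47140844 -0.05361214 -0.18719065] -10.7252344363822
[[-1.3 -1.7]
 [-1.3 -0.3]
 [-0.3 -1.3]
 [-0.1 -0.3]
 [ 0.1 -0.8]
 [ 0.7 -1.5]
 [ 0.1 -1. ]
 [-0.8 -1.9]
 [-2.1 -0.1]
 [ 1.5 -0.7]
 [-3.  -0.5]
 [-1.2  1.9]]
[[ 0.44917783 -0.19895826  0.049     ]
 [ 0.45257545 -0.16898464  0.049     ]
 [ 0.46240245 -0.10788664  0.048     ]
 [ 0.4700445  -0.06759306  0.046     ]]
yaw turner -8.262238889288744
```

View pics/b1.png

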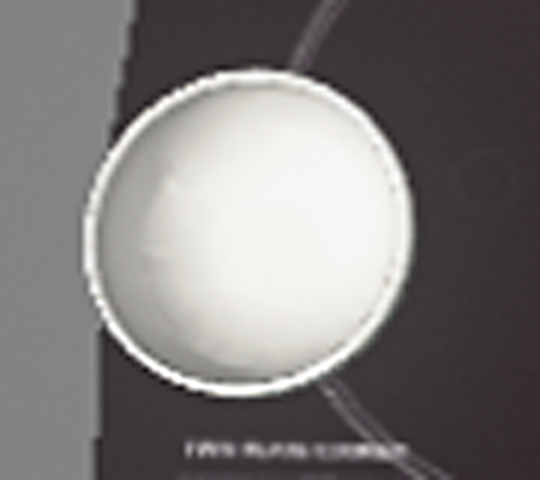

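View pics/b2.png

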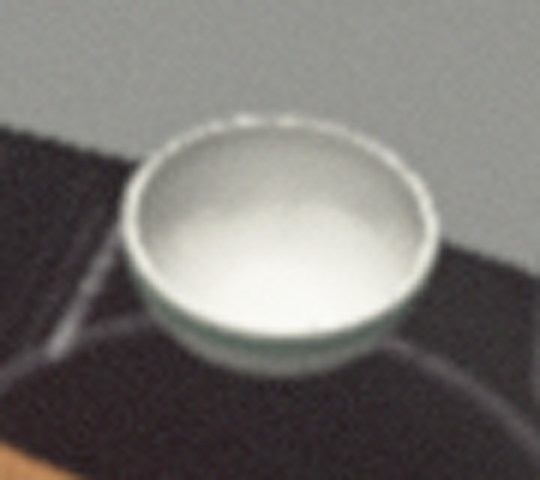

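```bash
cat >> fit.py <<'E'
print('--- z free')
def res2(p):
    P=pose(p[:3],bx,p[3]); return np.r_[(proj(T,P)-tp).ravel(),(proj(S,P)-sp).ravel()]
r=least_squares(res2,[.4,-.1,-.1,0]); print('box',r.x,np.degrees(r.x[2])); print(r.fun.round(1).reshape(-1,2).tolist())
box=r.x
b=lambda p,o:(np.array(p)+.5)/6-.5+o
bt=b([(84,230),(413,230),(250,70),(240,396),(130,120),(370,345),(365,115),(120,335)],[140,150])
bs=b([(122,215),(440,235),(270,112),(285,338)],[260,100])
# bowl: circle radius .0575 at z
for z in (.052,.057,.062):
    A=ray(T,bt,z)[:,:2]; B=ray(S,bs,z)[:,:2]
    for n,Q in (('T',A),('S',B)):
        q=least_squares(lambda c:np.hypot(*(Q-c[:2]).T)-c[2],[.4,.2,.05]); print(z,n,q.x,np.abs(q.fun).max())
E
python3 fit.py
```

```text
box [ 0.47140844 -0.05361214 -0.18719065] -10.7252344363822
[[-1.3 -1.7]
 [-1.3 -0.3]
 [-0.3 -1.3]
 [-0.1 -0.3]
 [ 0.1 -0.8]
 [ 0.7 -1.5]
 [ 0.1 -1. ]
 [-0.8 -1.9]
 [-2.1 -0.1]
 [ 1.5 -0.7]
 [-3.  -0.5]
 [-1.2  1.9]]
[[ 0.44917783 -0.19895826  0.049     ]
 [ 0.45257545 -0.16898464  0.049     ]
 [ 0.46240245 -0.10788664  0.048     ]
 [ 0.4700445  -0.06759306  0.046     ]]
yaw turner -8.262238889288744
--- z free
box [ 0.47106221 -0.05304402 -0.18774699 -0.00309582] -10.757110207173431
[[-1.5, -1.4], [-1.5, 0.2], [-0.7, -1.1], [-0.6, 0.2], [-0.8, -0.5], [-0.1, -1.0], [0.2, -0.2], [-0.9, -1.1], [-1.9, 0.7], [1.5, 0.0], [-2.6, 0.1], [-1.1, 2.4]]
0.052 T [0.54894722 0.25830578 0.05787306] 0.0014692764236134345
0.052 S [-108.74384551 -158.30583675  192.58265893] 0.044858595962011805
0.057 T [0.54793724 0.25711269 0.05752638] 0.001460475153792981
0.057 S [-109.62601194 -159.55633201  194.10945625] 0.04455703679911949
0.062 T [0.54692725 0.25591961 0.05717971] 0.0014516738616334457
0.062 S [-274.10905028 -398.09814295  483.85910702] 0.04425266466148514
```

```bash
cat >> fit.py <<'E'
print(ray(S,bs,.052))
th=np.linspace(0,2*np.pi,60); 
q=least_squares(lambda c:np.hypot(*(ray(S,bs,.052)[:,:2]-c[:2]).T)-.0575,[.54,.25]);print(q.x,q.fun)
E
python3 fit.py|tail -6
```

```text
0.062 S [-274.10905028 -398.09814295  483.85910702] 0.04425266466148514
[[0.49735579 0.24120515 0.052     ]
 [0.60942946 0.27256586 0.052     ]
 [0.53100058 0.31426588 0.052     ]
 [0.57216415 0.20270075 0.052     ]]
[0.55278417 0.25889507] [0.00068281 0.0007716  0.0020017  0.00194228]
```

```bash
cat > plan.py <<'E'
import numpy as np,heapq,sys
# turner outline pts relative to grip (y -50,z37), mm
def seg(a,b,n): return np.linspace(a,b,n)
pts=np.vstack([seg((55,0),(146,0),30),seg((55,3),(146,3),30),seg((55,0),(-14,32),24),seg((55,3),(-14,40),24),
 seg((-14,32),(-58,32),14),seg((-14,40),(-58,40),14),seg((-57,38),(-146,38),30),seg((-57,43),(-146,43),30)])-[-50,37]
def tool(al): # lean al toward -y; points rel grip in turner frame
    a=np.radians(al); ax=np.array([-np.sin(a),np.cos(a)]); pe=np.array([np.cos(a),np.sin(a)])
    P=[]
    for h in np.linspace(51,130,14):
        for w in ((-37.5,37.5) if h>51 else np.linspace(-37.5,37.5,14)): P.append(ax*h+pe*w)
    for h in np.linspace(-19,51,12):
        for w in (-12,12): P.append(ax*h+pe*w)
    return np.array(P)
obs=np.array([(-170,160,-50,6),(-129,-121,0,44),(-160,-152,0,115),(32,160,66,74),(152,160,0,74)],float)
def clr(P):
    d=[]
    for a,b,c,e in obs:
        dx=np.maximum(a-P[...,0],P[...,0]-b); dz=np.maximum(c-P[...,1],P[...,1]-e)
        d.append(np.where((dx<0)&(dz<0),np.maximum(dx,dz),np.hypot(np.maximum(dx,0),np.maximum(dz,0))))
    return np.min(d,axis=0).min(-1)
def clear(y,z,th,al,sep=False):
    t=np.radians(th); R=np.array([[np.cos(t),np.sin(t)],[-np.sin(t),np.cos(t)]]) # y'=c y + s z ; z'=-s y + c z : -y goes up
    P=pts@R.T+[y,z]; Q=tool(al)@R.T+[y,z]
    return clr(P),clr(Q)
if __name__=='__main__':
  al=float(sys.argv[1]); y0=-51.5
  Y=np.arange(-52-150,-52+32,4); Z=np.arange(43,43+220,4); TH=np.arange(0,70,2)
  C=np.zeros((len(Y),len(Z),len(TH)))
  for k,th in enumerate(TH):
    t=np.radians(th); R=np.array([[np.cos(t),np.sin(t)],[-np.sin(t),np.cos(t)]])
    A=pts@R.T; B=tool(al)@R.T
    for i,y in enumerate(Y):
        for j,z in enumerate(Z):
            C[i,j,k]=min(clr(A+[y,z]),clr(B+[y,z])+0)
  i0=int(np.argmin(abs(Y+52))); s=(i0,0,0)
  best={}
  # widest path (bottleneck) then cost
  def run(minc):
    D={s:0};pr={};h=[(0,s)]
    while h:
        d,n=heapq.heappop(h)
        if d>D[n]: continue
        k=n[2]; t=np.radians(TH[k]); 
        if Z[n[1]]-196*np.sin(t)-37*np.cos(t)>85 and Z[n[1]]>160: 
            p=[n]
            while n in pr: n=pr[n];p.append(n)
            return p[::-1]
        for di in(-1,0,1):
         for dj in(-1,0,1):
          for dk in(-1,0,1):
            m=(n[0]+di,n[1]+dj,n[2]+dk)
            if min(m)<0 or any(a>=b for a,b in zip(m,C.shape)): continue
            c=C[m]
            if c<minc and not(m[2]<=3 and m[1]<=4 and c>=-1): continue
            w=np.sqrt((4*di)**2+(4*dj)**2+(5*dk)**2)*(1+ (60/max(c,1))**2/20)+.01
            if d+w<D.get(m,1e9): D[m]=d+w;pr[m]=n;heapq.heappush(h,(d+w,m))
  for mc in (14,12,10,8,6,5,4,3,2):
    p=run(mc)
    if p: break
  print('min clearance',mc,p is not None)
  if p:
    for n in p: print(Y[n[0]],Z[n[1]],TH[n[2]],*[round(float(v),1) for v in clear(Y[n[0]],Z[n[1]],TH[n[2]],al)])
E
for a in 0 15 25 32; do echo al $a; python3 plan.py $a > p$a.txt; head -1 p$a.txt; done; cat p25.txt
```

```text
al 0
min clearance 6 True
al 15
min clearance 6 True
al 25
min clearance 6 True
al 32
min clearance 6 True
min clearance 6 True
-54 43 0 0.0 14.7
-50 47 0 4.0 18.7
-50 51 0 6.0 22.7
-50 55 0 6.0 26.7
-50 59 2 6.1 30.8
-50 63 4 6.3 35.0
-50 67 4 6.3 39.0
-50 71 6 6.6 43.1
-50 75 6 6.6 46.0
-46 79 8 8.6 51.3
-46 83 8 8.6 54.5
-46 87 10 10.5 57.7
-46 91 10 9.0 58.7
-50 95 12 8.4 58.0
-54 99 14 9.6 58.1
-58 103 14 12.2 56.6
-62 107 14 13.2 55.7
-66 111 16 15.4 57.6
-70 111 16 15.4 54.8
-74 115 16 16.1 55.4
-78 115 16 17.3 53.1
-82 115 16 18.3 51.0
-86 115 16 19.2 49.2
-90 115 16 18.1 47.6
-94 119 16 17.8 45.9
-98 123 18 20.0 42.6
-102 127 20 19.2 38.9
-106 131 20 20.1 35.2
-110 135 22 21.3 31.0
-114 139 22 21.0 27.4
-118 143 24 23.5 24.0
-122 147 24 22.6 22.4
-126 151 26 25.8 22.0
-130 155 26 25.1 23.3
-134 159 26 23.2 25.8
-138 163 26 21.4 29.3
-142 167 26 20.0 33.2
-146 171 26 20.3 37.2
-150 175 26 22.0 41.3
-154 179 24 20.8 45.2
-158 183 22 21.4 49.2
-158 187 20 21.6 52.7
```

```bash
python3 plan.py 12 | awk '{print}' 
```

```text
min clearance 6 True
-54 43 0 0.0 15.9
-50 47 0 4.0 19.9
-50 51 0 6.0 23.9
-50 55 0 6.0 27.9
-50 59 2 6.1 32.2
-50 63 4 6.3 36.5
-50 67 4 6.3 40.5
-50 71 6 6.6 44.8
-50 75 6 6.6 48.8
-46 79 8 8.6 53.2
-46 83 8 8.6 57.2
-46 87 10 10.5 61.6
-46 91 10 9.0 65.3
-50 95 12 8.4 67.1
-54 99 14 9.6 65.4
-58 103 14 12.2 64.6
-62 107 14 13.2 64.2
-66 111 16 15.4 64.3
-70 111 16 15.4 61.7
-74 115 16 16.1 62.7
-78 115 16 17.3 60.7
-82 115 16 18.3 56.7
-86 115 16 19.2 52.7
-90 115 16 18.1 48.7
-94 119 16 17.8 44.7
-98 123 18 20.0 40.1
-102 127 20 19.2 35.5
-106 131 20 20.1 31.5
-110 135 22 21.3 27.1
-114 139 22 21.0 24.0
-118 143 24 23.5 21.8
-122 147 24 22.6 21.4
-126 151 26 25.8 22.7
-130 155 26 25.1 25.1
-134 159 26 23.2 28.5
-138 163 26 21.4 32.5
-142 167 26 20.0 35.1
-146 171 26 20.3 37.0
-150 175 26 22.0 39.7
-154 179 24 20.8 43.3
-158 183 22 21.4 47.3
-158 187 20 21.6 51.6
```

>>> send_rows(
  moves=[0,0,0,0,0,4,0.2,0,0,8,1,2,4,0.2,0,0,8,3,4.5,0,0.2,0,0,8,3,4.5,0,0.2,0,0,8,3,4.5,0,0.2,0,0,8,3,4.5,0,0.2,0,0,8,3,4.5,0,0.2,0,0,8,3,4.5,0,0.2,0,0,8.5,3,4.5,0,0.2,0,0,0,2,4.5,0,0.2,0,0,0,2,4.5,0,0.2,0,0,0,2,4.2,0,0.2,0,0,0,0,0,0,0.2,0,0,0,0,0,0,0.2],
)

```text
time_s: 1.55
position: [0.4465, -0.1536, 0.3024]
tcp_rot: [[0.145, 0.989, -0.0], [0.989, -0.145, -0.0], [-0.0, -0.0, -1.0]]
force: [-0.2, 0.2, 0.3]
opening: 0.603
```

```bash
python3 - <<'E'
from h import *
for n in ['wrist','top']:
    c=cap(n,n+'1.png')
s=read_state(); print(s['position'])
c=load('wrist1.png')
def tf(p,yaw,q):
    cc,ss=np.cos(yaw),np.sin(yaw); q=np.array(q,float)
    return np.c_[p[0]+cc*q[:,0]-ss*q[:,1],p[1]+ss*q[:,0]+cc*q[:,1],q[:,2]+.006]
yaw=np.radians(-8.6); u=np.array([-np.sin(yaw),np.cos(yaw)])
o=np.array([.449,-.199])+.146*u
Q=[(0,-.146,.043),(.014,-.1,.043),(-.014,-.1,.043),(.011,-.04,.04),(-.011,-.04,.04),(0,-.05,.04),(.036,.055,.003),(-.036,.055,.003)]
for f in ('wrist1.png','top0.png','scene0.png'):
    c=load(f);uv=proj(c,tf(o,yaw,Q)); print(f,uv.round().tolist())
    im=cv2.imread('pics/'+f); im=cv2.resize(im,None,fx=1.5,fy=1.5) if f[0]=='w' else im
    k=1.5 if f[0]=='w' else 1
    for a in uv: cv2.circle(im,tuple(int(round(v*k)) for v in a),1 if k==1 else 2,(0,0,255),-1)
    cv2.imwrite('pics/o_'+f,im if k>1 else cv2.resize(im[150:350,100:440] ,None,fx=2.3,fy=2.3,interpolation=2))
E
```

```text
[ 0.44609735 -0.1553509   0.30244601]
wrist1.png [[263.0, 187.0], [273.0, 155.0], [253.0, 155.0], [272.0, 110.0], [255.0, 110.0], [263.0, 117.0], [290.0, 35.0], [237.0, 35.0]]
top0.png [[404.0, 235.0], [383.0, 226.0], [381.0, 239.0], [353.0, 223.0], [352.0, 234.0], [358.0, 229.0], [308.0, 207.0], [303.0, 241.0]]
scene0.png [[166.0, 299.0], [188.0, 282.0], [175.0, 275.0], [206.0, 256.0], [196.0, 251.0], [198.0, 258.0], [245.0, 236.0], [215.0, 221.0]]
```

View pics/o_wrist1.png

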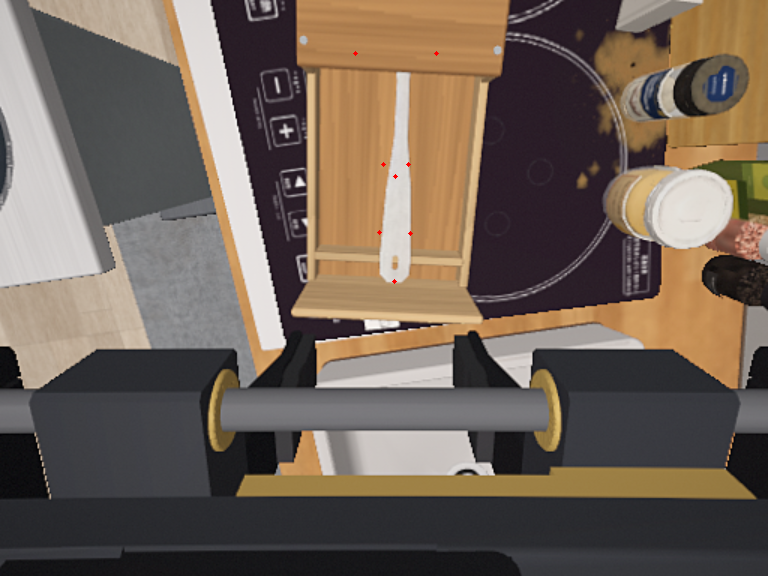

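View pics/o_scene0.png

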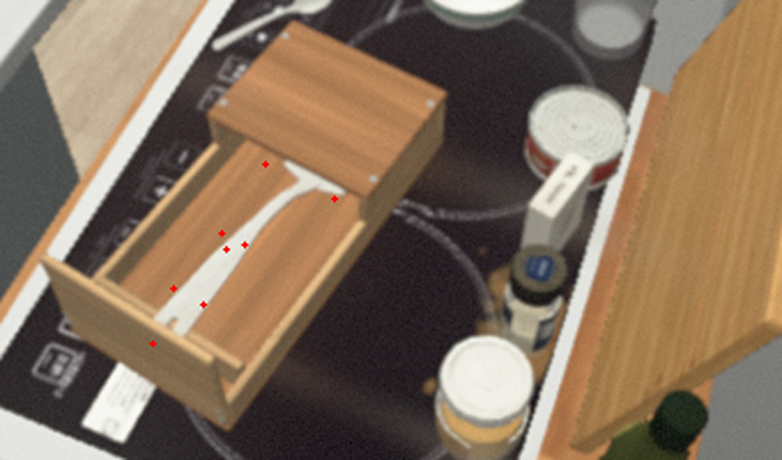

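View pics/o_top0.png

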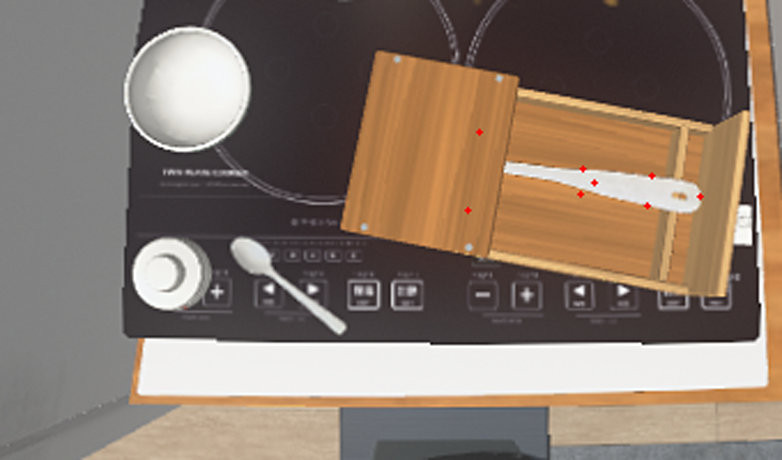

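```bash
python3 - <<'E'
import cv2
a=cv2.imread('pics/wrist1.png'); cv2.imwrite('pics/w1.png',cv2.resize(a[30:220,190:340],None,fx=4,fy=3.1,interpolation=2) if 0 else cv2.resize(a[40:195,195:335],None,fx=3.8,fy=3.8,interpolation=2))
a=cv2.imread('pics/scene0.png'); cv2.imwrite('pics/s2.png',cv2.resize(a[210:310,150:270],None,fx=6,fy=6,interpolation=2))
E
```

```text
(no output)
```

View pics/w1.png

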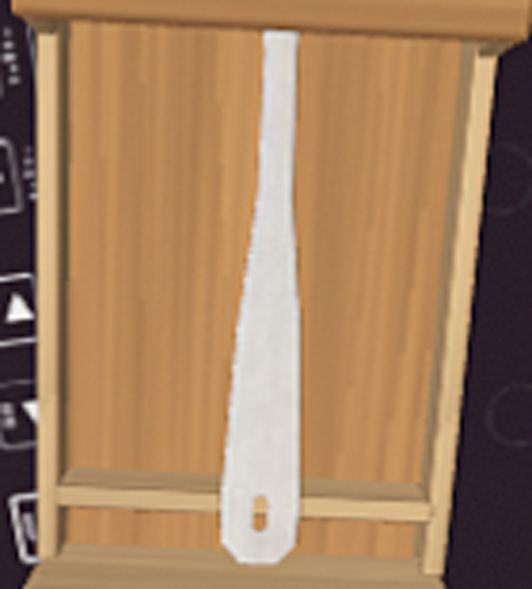

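View pics/s2.png

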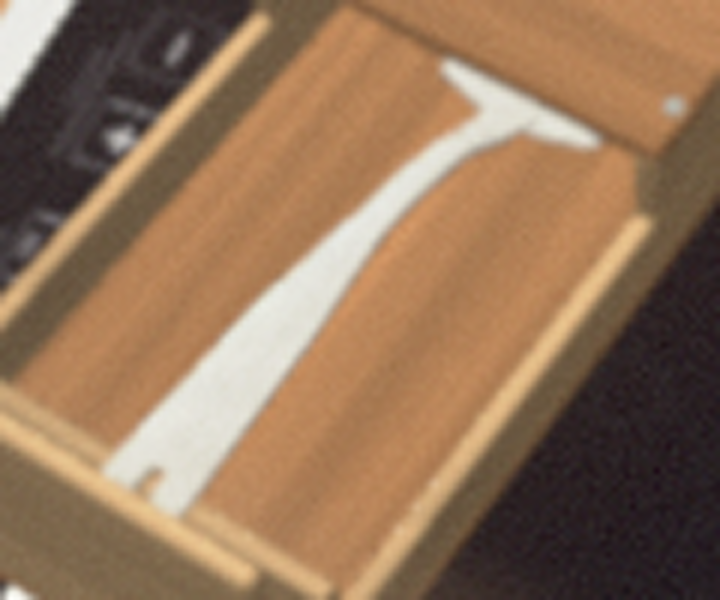

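```bash
python3 - <<'E'
from h import *
c=load('wrist1.png')
w=lambda p:(np.array(p)+.5)/3.8-.5+[195,40]
p=ray(c,w([(260,564),(260,500),(269,350),(277,200),(281,35)]),[.049,.049,.048,.046,.022]); print(p)
c=load('scene0.png'); s=lambda p:(np.array(p)+.5)/6-.5+[150,210]
q=ray(c,s([(150,480),(275,328),(330,262),(445,65),(600,145)]),[.049,.048,.046,.006,.006]); print(q)
for r in (p,q[:3]):
  d=r[2]-r[0]; print(np.degrees(np.arctan2(-d[0],d[1])))
for r in (p,q):
  l=np.array(r)-[.4710,-.0533,0]; a=np.radians(-10.75); print(np.c_[l[:,0]*np.cos(a)+l[:,1]*np.sin(a),-l[:,0]*np.sin(a)+l[:,1]*np.cos(a)].round(4))
# box in wrist
P=np.array([(-.07,-.121,.044),(.07,-.121,.044),(-.078,.032,.074),(.078,.032,.074),(-.078,-.16,.115),(.078,-.16,.115)]);a=np.radians(-10.75)
W=np.c_[.4710+P[:,0]*np.cos(a)-P[:,1]*np.sin(a),-.0533+P[:,0]*np.sin(a)+P[:,1]*np.cos(a),P[:,2]]
print(proj(load('wrist1.png'),W).round(1)*1.5)
E
```

```text
[[ 0.44930081 -0.200053    0.049     ]
 [ 0.45270156 -0.17595424  0.049     ]
 [ 0.46339803 -0.12297958  0.048     ]
 [ 0.47306761 -0.07352606  0.046     ]
 [ 0.48267864 -0.0195422   0.022     ]]
[[ 0.45486273 -0.17788618  0.049     ]
 [ 0.46599607 -0.11873703  0.048     ]
 [ 0.47072263 -0.09080162  0.046     ]
 [ 0.45903901  0.01515825  0.006     ]
 [ 0.51987185  0.00344991  0.006     ]]
-10.365188359087755
-10.321625549560295
[[ 0.0061 -0.1482]
 [ 0.0049 -0.1239]
 [ 0.0055 -0.0699]
 [ 0.0058 -0.0195]
 [ 0.0052  0.0353]]
[[ 0.0074 -0.1254]
 [ 0.0073 -0.0652]
 [ 0.0067 -0.0369]
 [-0.0245  0.065 ]
 [ 0.0374  0.0649]]
[[314.25 249.3 ]
 [464.25 255.3 ]
 [297.45  62.7 ]
 [499.2   71.55]
 [291.6  314.85]
 [484.35 322.35]]
```

>>> send_rows(
  moves=[5.9,-1.1,-2.3,1.1,2.7,0,0.1,5.9,-1.1,0,1.1,2.7,0,0.1,0,0,0,0,0,-4,0.1,0,0,0,0,0,-4,0.1,0,0,0,0,0,-4,0.1,0,0,0,0,0,-4,0.1,0,0,0,0,0,-2,0.1,0,0,0,0,0,0,0.1,0,0,0,0,0,0,0.1],
)

```text
time_s: 2.55
position: [0.4684, -0.1021, 0.1226]
tcp_rot: [[0.187, 0.982, 0.041], [0.96, -0.191, 0.204], [0.208, 0.001, -0.978]]
force: [-0.9, 0.0, -0.6]
opening: 0.547
```

```bash
python3 - <<'E'
from h import *
c=cap('wrist','wrist2.png');cap('scene','scene2.png'); s=read_state(); print(s['position'],s['tcp_rot'],s['joint_positions'])
u=np.array([.1856,.9826,0]);end=np.array([.4493,-.2,0])
print(proj(c,[end+u*d+[0,0,.048] for d in (0.096,.08,.11)]))
E
```

```text
[ 0.46926295 -0.10202396  0.12373035] [[ 0.185039    0.98179399  0.0429085 ]
 [ 0.96070416 -0.18991157  0.20243793]
 [ 0.20690116  0.00376346 -0.97835461]] [-32.99818587  29.33073144 107.65509532  14.98282756  48.34089653
 -32.5833525 ]
[[255.28418779 219.08278491]
 [255.40811394 238.31104288]
 [255.17472652 202.11926726]]
```

View pics/wrist2.png

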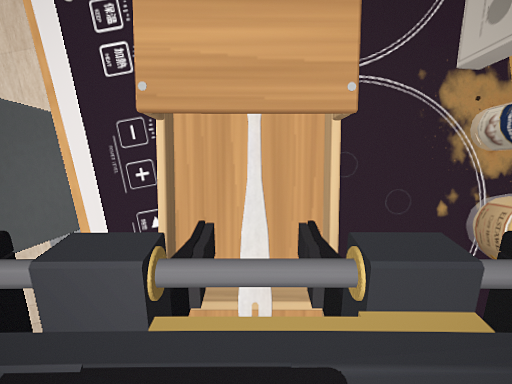

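>>> send_rows(
  moves=[0,0,0,0,0,-3,0.1,0,0,0,-0.1,0,-3,0.1,0,0,0,0,0,-2.5,0.1,0,0,0,0,0,-1.3,0.1,0,0,0,0,0,0,0.1,0,0,0,0,0,0,0.1],
)

```text
time_s: 3.25
position: [0.4681, -0.101, 0.0254]
tcp_rot: [[0.184, 0.982, 0.042], [0.961, -0.189, 0.203], [0.207, 0.003, -0.978]]
force: [0.3, 0.3, 1.0]
opening: 0.547
```

```bash
python3 - <<'E'
from h import *
c=cap('scene','scene3.png'); s=read_state(); print(s['position'],s['force'])
im=cv2.imread('pics/scene3.png'); cv2.imwrite('pics/s3.png',cv2.resize(im[150:340,100:340],None,fx=3,fy=3))
E
```

```text
[ 0.46825024 -0.10113519  0.02570001] [-0.35423556 -0.21958694 -0.75649053]
```

View pics/s3.png

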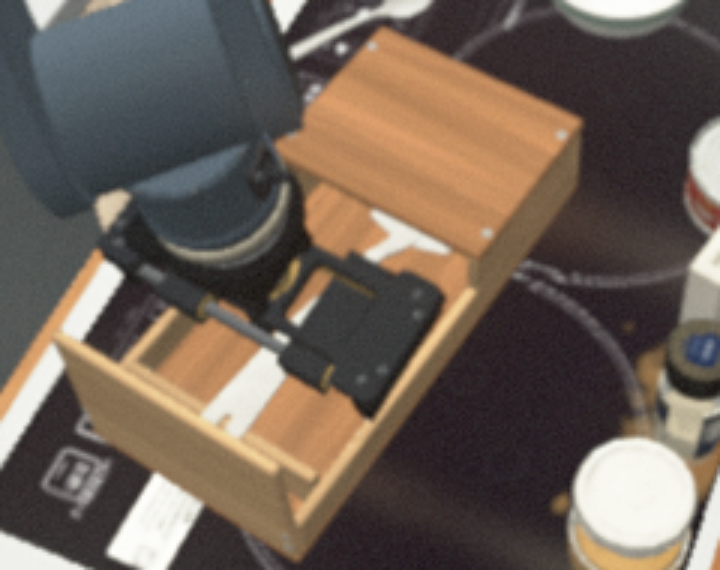

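>>> send_rows(
  moves=[0,0,0,0,0,-0.1,-0.3,0,0,0,0,0,0,-0.6,0,0,0,0,0,0,-1,0,0,0,0,0,0,-1,0,0,0,0,0,0,-1,0,0,0,0,0,0,-1],
)

```text
time_s: 3.9
position: [0.4674, -0.1007, 0.0238]
tcp_rot: [[0.184, 0.982, 0.04], [0.961, -0.188, 0.204], [0.208, 0.001, -0.978]]
force: [-1.7, -0.5, 3.9]
opening: 0.214
```

```bash
cat > rows.py <<'E'
import numpy as np
wp=np.array([(0,43,0),(2,47,0),(2,51,0),(2,55,0),(2,59,2),(2,65,4),(2,71,6),(4,77,7),(6,83,8.5),(6,88,10),(3,93,11.5),(-1,98,13.5),(-6,103,14.5),(-12,109,15.5),(-18,112,16),(-26,115,16),(-34,115,16),
(-42,119,17),(-50,127,19.5),(-58,135,21.5),(-66,143,24),(-74,151,25.5),(-82,159,26),(-90,167,26),(-98,175,25.5),(-106,185,22),(-106,195,18),(-106,205,12),(-106,215,6),(-106,225,0)],float)
u=np.array([.1856,.9826,0]);ex=np.array([.9826,-.1856,0]);zz=np.array([0,0,1]);al=12
def tcp(w):
    b=np.radians(al-w[2]); return u*w[0]/10+zz*w[1]/10+1.9*(np.sin(b)*u-np.cos(b)*zz)
prev=tcp(wp[0]);acc=np.zeros(3)+prev
import sys; sys.path.insert(0,'.'); from plan import clear
for i in range(1,len(wp)):
    t=tcp(wp[i]); d=(t-acc).round(2); acc=acc+d; r=(-(wp[i,2]-wp[i-1,2])*ex).round(1)+0
    print(i,[*r.tolist(),*(d+0).round(2).tolist(),-1],[round(float(v)) for v in clear(wp[i,0]-52,wp[i,1],wp[i,2],12)])
E
python3 rows.py
```

```text
1 [0.0, 0.0, 0.0, 0.04, 0.2, 0.4, -1] [4, 20]
2 [0.0, 0.0, 0.0, 0.0, 0.0, 0.4, -1] [6, 24]
3 [0.0, 0.0, 0.0, 0.0, 0.0, 0.4, -1] [6, 28]
4 [-2.0, 0.4, 0.0, -0.01, -0.07, 0.39, -1] [6, 32]
5 [-2.0, 0.4, 0.0, -0.02, -0.06, 0.59, -1] [6, 39]
6 [-2.0, 0.4, 0.0, -0.01, -0.07, 0.59, -1] [7, 45]
7 [-1.0, 0.2, 0.0, 0.03, 0.17, 0.6, -1] [9, 51]
8 [-1.5, 0.3, 0.0, 0.03, 0.15, 0.59, -1] [9, 57]
9 [-1.5, 0.3, 0.0, -0.01, -0.05, 0.5, -1] [11, 63]
10 [-1.5, 0.3, 0.0, -0.06, -0.35, 0.5, -1] [9, 67]
11 [-2.0, 0.4, 0.0, -0.09, -0.46, 0.5, -1] [9, 66]
12 [-1.0, 0.2, 0.0, -0.1, -0.52, 0.5, -1] [12, 65]
13 [-1.0, 0.2, 0.0, -0.12, -0.62, 0.6, -1] [15, 64]
14 [-0.5, 0.1, 0.0, -0.11, -0.61, 0.3, -1] [16, 63]
15 [0.0, 0.0, 0.0, -0.15, -0.78, 0.3, -1] [17, 61]
16 [0.0, 0.0, 0.0, -0.15, -0.79, 0.0, -1] [19, 53]
17 [-1.0, 0.2, 0.0, -0.15, -0.82, 0.41, -1] [20, 44]
18 [-2.5, 0.5, 0.0, -0.17, -0.86, 0.8, -1] [21, 36]
19 [-2.0, 0.4, 0.0, -0.16, -0.86, 0.81, -1] [22, 27]
20 [-2.5, 0.5, 0.0, -0.16, -0.86, 0.82, -1] [23, 22]
21 [-1.5, 0.3, 0.0, -0.16, -0.84, 0.81, -1] [25, 23]
22 [-0.5, 0.1, 0.0, -0.15, -0.8, 0.8, -1] [23, 29]
23 [0.0, 0.0, 0.0, -0.15, -0.78, 0.8, -1] [20, 35]
24 [0.5, -0.1, 0.0, -0.14, -0.77, 0.8, -1] [21, 40]
25 [3.4, -0.6, 0.0, -0.13, -0.68, 0.98, -1] [22, 49]
26 [3.9, -0.7, 0.0, 0.02, 0.13, 0.98, -1] [29, 60]
27 [5.9, -1.1, 0.0, 0.04, 0.2, 0.99, -1] [54, 71]
28 [5.9, -1.1, 0.0, 0.04, 0.19, 1.01, -1] [84, 80]
29 [5.9, -1.1, 0.0, 0.03, 0.19, 1.03, -1] [105, 89]
```

First lift and tilt a little (rows 1–6), then check the hold.

>>> send_rows(
  moves=[0,0,0,0.04,0.2,0.4,-1,0,0,0,0,0,0.4,-1,0,0,0,0,0,0.4,-1,-2,0.4,0,0,-0.07,0.4,-1,-2,0.4,0,-0.02,-0.06,0.6,-1,-2,0.4,0,-0.02,-0.07,0.6,-1,0,0,0,0,0,0,-1,0,0,0,0,0,0,-1],
)

```text
time_s: 4.7
position: [0.4675, -0.1004, 0.0517]
tcp_rot: [[0.187, 0.982, 0.02], [0.977, -0.188, 0.101], [0.103, 0.001, -0.995]]
force: [-0.1, 0.2, -0.5]
opening: 0.213
```

```bash
cat > look.py <<'E'
from h import *
import sys
n=sys.argv[1]; a=[]
for k in ('scene','wrist'):
    c=cap(k,k+n+'.png'); a.append(cv2.imread('pics/%s%s.png'%(k,n)))
s=read_state(); print(s['position'].round(4),s['force'].round(1),s['opening'],s['tcp_rot'].round(3).tolist())
a[0]=cv2.resize(a[0][100:340,90:346],(512,480)) if len(sys.argv)<3 else cv2.resize(a[0],(640,480))
cv2.imwrite('pics/l%s.png'%n,cv2.resize(np.hstack([a[0],cv2.resize(a[1],(512,480))[:, :]]),(800,375)))
E
python3 look.py 4
```

```text
[ 0.4673 -0.1007  0.0514] [ 0.2  0.1 -0.9] 0.21160257621834236 [[0.188, 0.982, 0.019], [0.977, -0.189, 0.101], [0.103, -0.0, -0.995]]
```

View pics/l4.png

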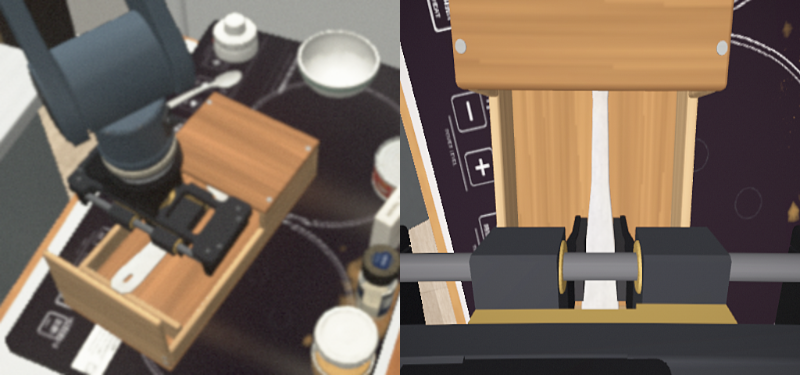

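>>> send_rows(
  moves=[-1,0.2,0,0.03,0.17,0.6,-1,-1.5,0.3,0,0.03,0.15,0.6,-1,-1.5,0.3,0,-0.01,-0.05,0.5,-1,-1.5,0.3,0,-0.06,-0.35,0.5,-1,-2,0.4,0,-0.09,-0.46,0.5,-1,-1,0.2,0,-0.1,-0.52,0.5,-1,-1,0.2,0,-0.12,-0.62,0.6,-1,0,0,0,0,0,0,-1,0,0,0,0,0,0,-1],
)

```text
time_s: 5.7
position: [0.4642, -0.1177, 0.0896]
tcp_rot: [[0.189, 0.982, -0.013], [0.98, -0.189, -0.065], [-0.066, -0.001, -0.998]]
force: [-0.2, -0.0, -0.2]
opening: 0.215
```

```bash
python3 look.py 5
```

```text
[ 0.4639 -0.1175  0.0894] [-0.7 -0.9 -1.9] 0.21665729464876943 [[0.189, 0.982, -0.014], [0.98, -0.189, -0.064], [-0.066, -0.002, -0.998]]
```

View pics/l5.png

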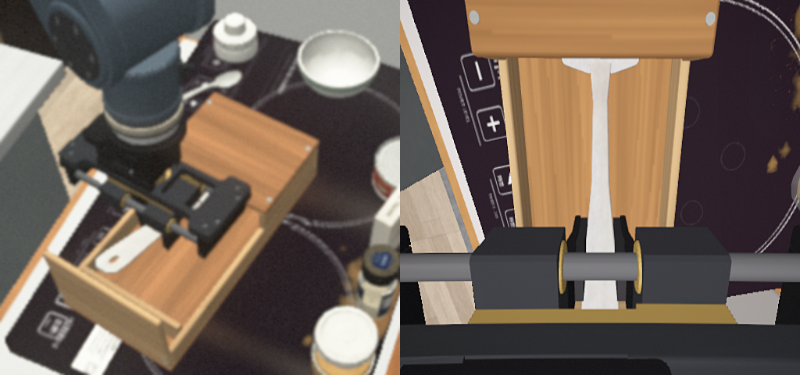

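>>> send_rows(
  moves=[-0.5,0.1,0,-0.11,-0.61,0.3,-1,0,0,0,-0.15,-0.78,0.3,-1,0,0,0,-0.15,-0.79,0,-1,-1,0.2,0,-0.15,-0.82,0.4,-1,-2.5,0.5,0,-0.17,-0.86,0.8,-1,-2,0.4,0,-0.16,-0.86,0.8,-1,-2.5,0.5,0,-0.16,-0.86,0.8,-1,0,0,0,0,0,0,-1,0,0,0,0,0,0,-1],
)

```text
time_s: 6.7
position: [0.4536, -0.1732, 0.1236]
tcp_rot: [[0.184, 0.982, -0.043], [0.959, -0.189, -0.211], [-0.215, -0.002, -0.977]]
force: [0.2, 0.5, -1.4]
opening: 0.211
```

```bash
python3 look.py 6
```

```text
[ 0.4534 -0.1732  0.1233] [-0.8 -0.3 -1. ] 0.21472897931600188 [[0.184, 0.982, -0.043], [0.959, -0.189, -0.211], [-0.215, -0.003, -0.977]]
```

View pics/l6.png

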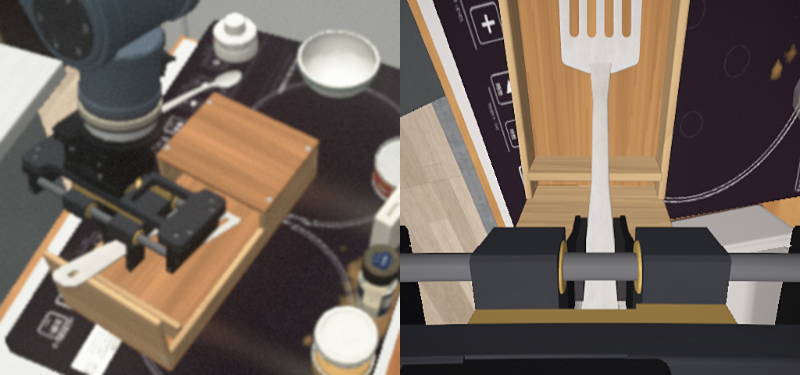

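>>> send_rows(
  moves=[-1.5,0.3,0,-0.16,-0.84,0.8,-1,-0.5,0.1,0,-0.15,-0.8,0.8,-1,0,0,0,-0.15,-0.78,0.8,-1,0.5,-0.1,0,-0.14,-0.77,0.8,-1,3.4,-0.6,0,-0.13,-0.68,1,-1,3.9,-0.7,0,0.02,0.13,1,-1,5.9,-1.1,0,0.04,0.2,1,-1,5.9,-1.1,0,0.04,0.2,1,-1,5.9,-1.1,0,0.03,0.2,1,-1,0,0,0,0,0,0,-1,0,0,0,0,0,0,-1],
)

```text
time_s: 7.9
position: [0.4472, -0.2055, 0.2055]
tcp_rot: [[0.186, 0.982, 0.032], [0.963, -0.188, 0.194], [0.196, -0.005, -0.981]]
force: [0.1, -0.1, -1.2]
opening: 0.213
```

```bash
python3 look.py 7 f
```

```text
[ 0.447  -0.2037  0.2051] [-0.4  0.4 -1.2] 0.21534438823522062 [[0.184, 0.982, 0.03], [0.963, -0.186, 0.195], [0.198, -0.007, -0.98]]
```

View pics/l7.png

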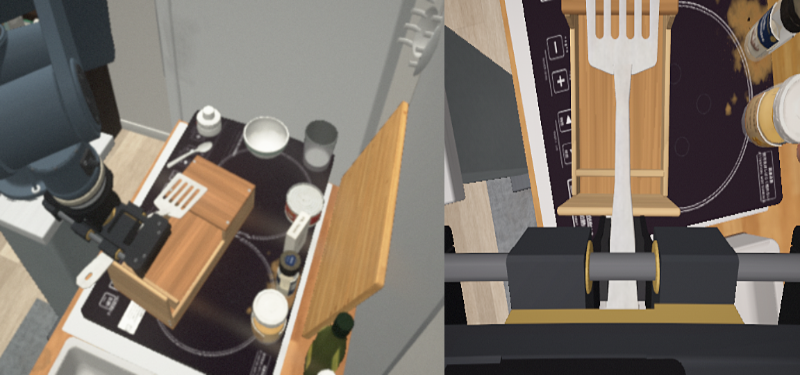

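>>> send_rows(
  moves=[0,0,0,0.4,1.5,0,-1,0,0,0,0.8,3.4,0,-1,0,0,0,0.8,3.4,0,-1,0,0,0,0.8,3.4,0,-1,0,0,0,0.8,3.4,0,-1,0,0,0,0.8,3.4,0,-1,0,0,0,0.8,3.4,0,-1,0,0,0,0.8,3.4,0,-1,0,0,0,0.8,3.4,-1,-1,0,0,0,0.4,2,-1,-1,0,0,0,0.4,0.7,-1,-1,0,0,0,0,0,0,-1,0,0,0,0,0,0,-1,0,0,0,0,0,0,-1],
)

```text
time_s: 9.4
position: [0.5238, 0.1086, 0.1758]
tcp_rot: [[0.185, 0.982, 0.032], [0.963, -0.188, 0.195], [0.198, -0.005, -0.98]]
force: [0.0, 0.0, -1.5]
opening: 0.212
```

```bash
python3 look.py 8 f; python3 - <<'E'
from h import *
cap('top','top8.png'); a=cv2.imread('pics/top8.png'); cv2.imwrite('pics/t8.png',cv2.resize(a[120:300,120:330],None,fx=3.5,fy=3.3) if 0 else cv2.resize(a[120:290,120:330],None,fx=3.5,fy=3.5,interpolation=2))
a=cv2.imread('pics/scene8.png'); cv2.imwrite('pics/s8.png',cv2.resize(a[80:220,200:380],None,fx=4,fy=4,interpolation=2))
E
```

```text
[0.524  0.1084 0.176 ] [-0.3  0.5 -1.5] 0.2122442116879868 [[0.186, 0.982, 0.033], [0.962, -0.188, 0.195], [0.198, -0.005, -0.98]]
```

View pics/t8.png

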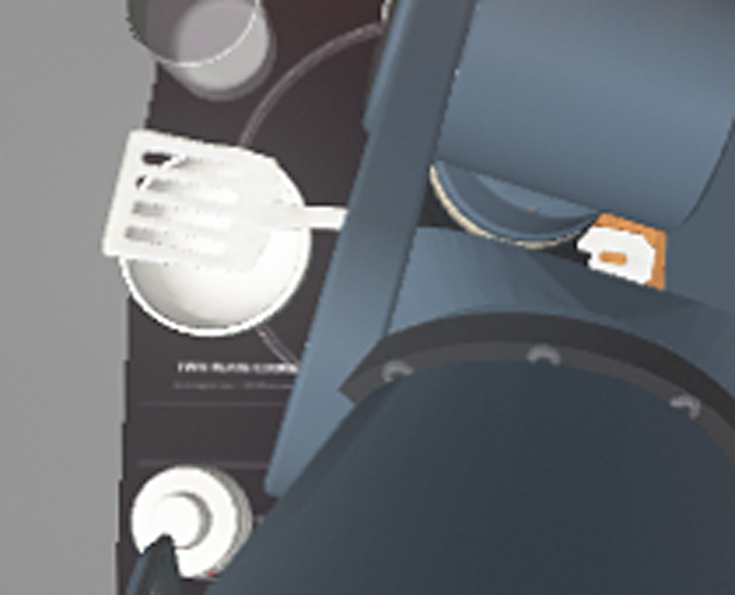

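View pics/s8.png

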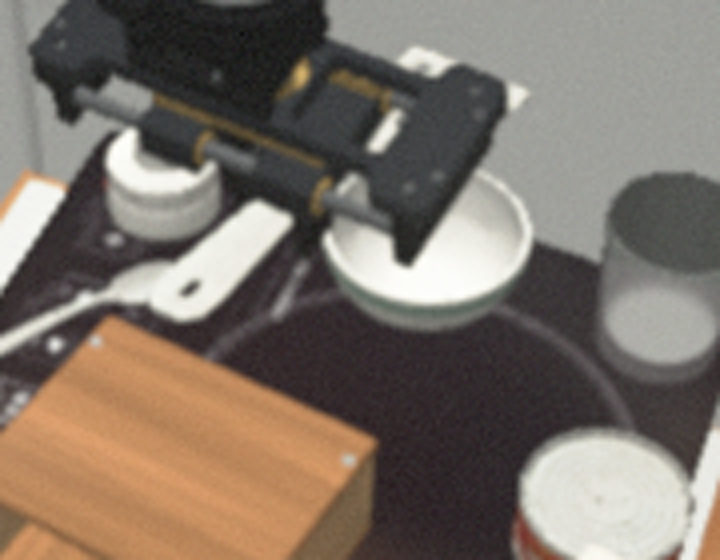

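View pics/wrist8.png

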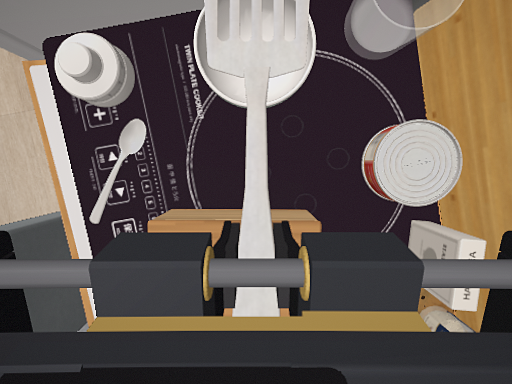

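```bash
python3 - <<'E'
from h import *
c=load('top8.png'); w=lambda p:(np.array(p)+.5)/3.5-.5+[120,120]
tcp=np.array([.5240,.1085,.176]); R=np.array([[0.186,0.982,0.033],[0.962,-0.188,0.195],[0.198,-0.005,-0.98]])
for z in (.15,.158,.166):
    p=ray(c,w([(133,130),(102,252),(305,216),(345,218)]),z); m=p[:2].mean(0); print(z,p[:2].round(4).tolist(),'tip',m.round(4),'w',np.linalg.norm(p[0]-p[1]).round(4))
u=np.array([.1856,.9826,0]); G=tcp-.019*R[:,2]; tip=G+.195*u+[0,0,-.035]; print('pred tip',tip,'blade',tip-.046*u)
c=load('wrist8.png')
for z in (.15,.158,.166): print(z,ray(c,[(209,68),(309,70),(223,78),(298,78)],z).round(4).tolist())
print(proj(c,[tip,tip-.091*u+.036*np.array([.98,-.187,0]),tip-.091*u-.036*np.array([.98,-.187,0])]))
E
```

```text
0.15 [[0.5891, 0.2816, 0.15], [0.5229, 0.295, 0.15]] tip [0.556  0.2883 0.15  ] w 0.0676
0.158 [[0.5868, 0.2792, 0.158], [0.5213, 0.2925, 0.158]] tip [0.5541 0.2858 0.158 ] w 0.0668
0.166 [[0.5846, 0.2768, 0.166], [0.5198, 0.2899, 0.166]] tip [0.5522 0.2833 0.166 ] w 0.0661
pred tip [0.559565 0.296402 0.15962 ] blade [0.5510274 0.2512024 0.15962  ]
0.15 [[0.5137, 0.2134, 0.15], [0.5754, 0.2002, 0.15], [0.5212, 0.2057, 0.15], [0.5677, 0.1967, 0.15]]
0.158 [[0.5145, 0.2108, 0.158], [0.5737, 0.1981, 0.158], [0.5216, 0.2035, 0.158], [0.5663, 0.1948, 0.158]]
0.166 [[0.5152, 0.2083, 0.166], [0.572, 0.1961, 0.166], [0.5221, 0.2012, 0.166], [0.5649, 0.1929, 0.166]]
[[ 255.32575099 -103.44926462]
 [ 315.89842317   64.16407465]
 [ 196.02307196   64.57112719]]
```

```bash
python3 - <<'E'
import cv2
a=cv2.imread('pics/wrist8.png'); cv2.imwrite('pics/w8.png',cv2.resize(a[0:110,185:330],None,fx=5,fy=5,interpolation=2))
E
```

```text
(no output)
```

View pics/w8.png

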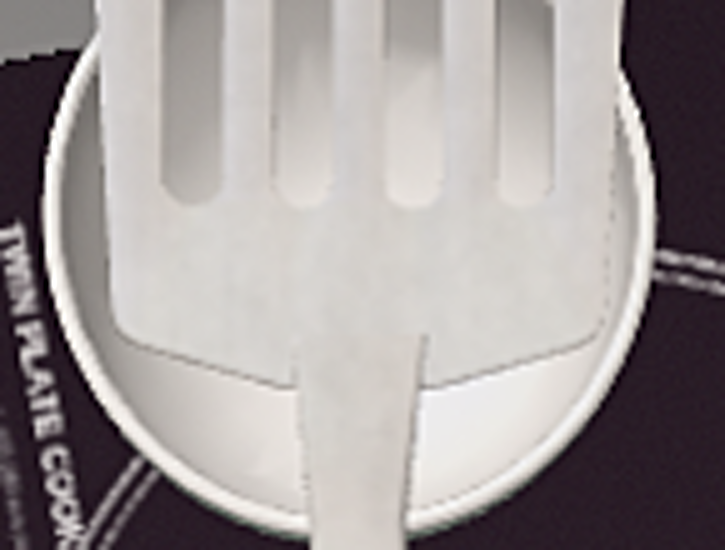

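```bash
python3 - <<'E'
from h import *
T=load('top8.png');S=load('scene8.png');W=load('wrist8.png')
def tri(obs):
    P=[];x=[]
    A=[];b=[]
    for c,uv in obs:
        p0=ray(c,[uv],0.)[0];p1=ray(c,[uv],.3)[0];d=(p1-p0)/np.linalg.norm(p1-p0);M=np.eye(3)-np.outer(d,d);A.append(M);b.append(M@p0)
    X=np.linalg.lstsq(np.vstack(A),np.hstack(b),rcond=None)[0]
    return X,[(proj(c,[X])[0]-uv).round(1).tolist() for c,uv in obs]
t=lambda x,y:np.array([(x+.5)/3.5-.5+120,(y+.5)/3.5-.5+120]); s=lambda x,y:np.array([(x+.5)/4-.5+200,(y+.5)/4-.5+80])
w=lambda x,y:np.array([(x+.5)/5-.5+185,(y+.5)/5-.5])
print('hole',tri([(T,t(612,258)),(S,s(190,288))]))
print('tip corner far',tri([(T,t(133,130)),(S,s(528,95))]))
# slot ends: wrist crop (192,205),(525,207); top crop (nearest ends)
print('slot',tri([(W,w(192,200)),(T,t(195,240))]), tri([(W,w(525,202)),(T,t(222,170))]))
print('nearest slot end', tri([(W,w(192,200)),(T,t(192,238))]))
E
python3 - <<'E'
import cv2
a=cv2.imread('pics/top8.png'); cv2.imwrite('pics/t9.png',cv2.resize(a[150:220,140:220],None,fx=8,fy=8,interpolation=2))
a=cv2.imread('pics/scene8.png'); cv2.imwrite('pics/s9.png',cv2.resize(a[85:165,230:340],None,fx=7,fy=7,interpolation=2))
E
```

```text
hole (array([0.50876828, 0.03078903, 0.20596262]), [[-0.4, -0.6], [-0.7, 0.2]])
tip corner far (array([0.59335078, 0.2859838 , 0.13633335]), [[-0.1, -0.2], [-0.2, 0.1]])
slot (array([0.52878038, 0.24343539, 0.13013199]), [[3.1, -11.8], [3.5, 2.2]]) (array([0.58052207, 0.24584802, 0.08367185]), [[2.7, -3.3], [0.9, 1.3]])
nearest slot end (array([0.52920469, 0.24394864, 0.1312141 ]), [[3.4, -13.4], [3.9, 2.4]])
```

View pics/t9.png

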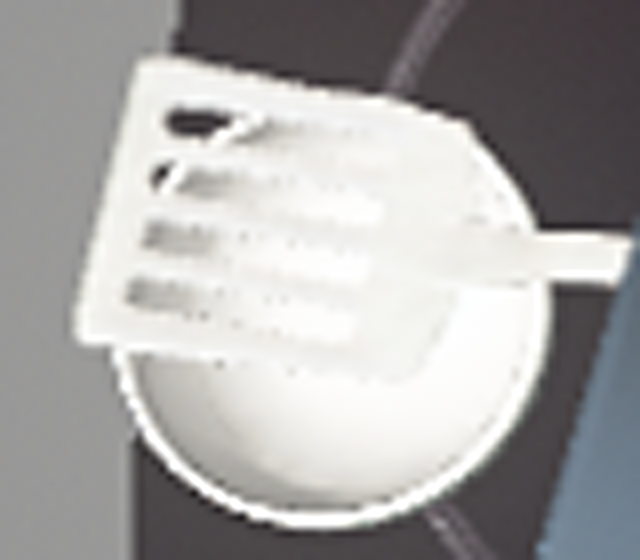

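View pics/s9.png

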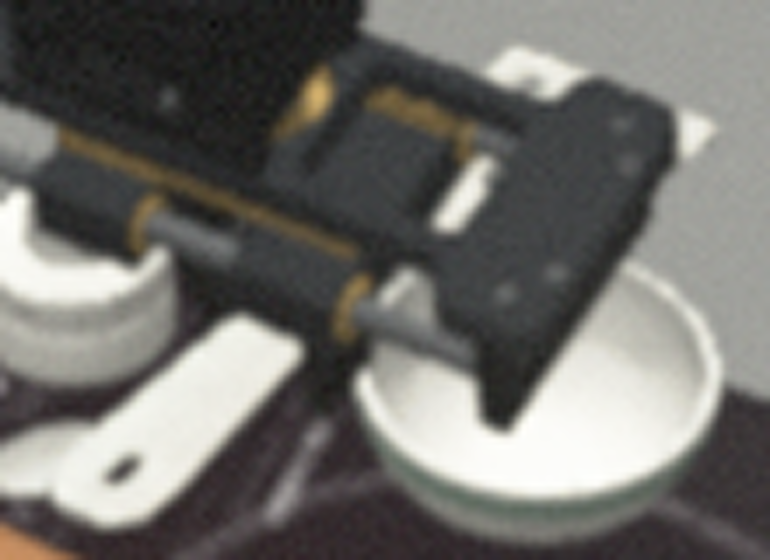

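```bash
cat > pf.py <<'E'
from h import *
from scipy.optimize import least_squares
def fit(tcp,R,obs):
    G=np.array(tcp)-.019*np.array(R)[:,2]
    def M(p):
        yaw,pit=p[0],p[1]
        Ry=cv2.Rodrigues(np.array([0,0,yaw]))[0]@cv2.Rodrigues(np.array([pit,0,0]))[0]
        return Ry, G-Ry@np.array([p[3],-.05+p[2],.037])
    def f(p):
        Ry,o=M(p); r=[(proj(c,[Ry@np.array(q)+o])[0]-uv) for c,q,uv in obs]
        return np.r_[np.ravel(r),(p[3])/.002,p[2]/.004]
    s=least_squares(f,[-.187,0,0,0]); Ry,o=M(s.x)
    print('yaw %.1f pitch %.1f slide %.4f off %.4f'%(*np.degrees(s.x[:2]),*s.x[2:])); print(s.fun[:-2].reshape(-1,2).round(1).tolist())
    for n,q in (('blade',(0,.1,.002)),('tip',(0,.146,.002)),('back',(0,.055,0))): print(n,(Ry@np.array(q)+o).round(4))
    return Ry,o
E
python3 - <<'E'
from pf import *
T=load('top8.png');S=load('scene8.png')
t=lambda x,y:np.array([(x+.5)/8-.5+140,(y+.5)/8-.5+150]); s=lambda x,y:np.array([(x+.5)/7-.5+230,(y+.5)/7-.5+85])
obs=[(T,(.036,.146,.003),t(138,57)),(T,(-.036,.146,.003),t(75,346)),(S,(.036,.146,.003),s(717,127)),(S,(-.036,.146,.003),s(513,46)),
(S,(0,-.146,.04),s(85,520)),(T,(0,-.133,.043),np.array([120+612.5/3.5-.5,120+258.5/3.5-.5])),(S,(0,-.133,.043),s(127,467))]
fit([.5240,.1085,.176],[[0.186,0.982,0.033],[0.962,-0.188,0.195],[0.198,-0.005,-0.98]],obs)
E
```

```text
yaw -10.5 pitch -7.0 slide -0.0031 off -0.0005
[[-0.5, -0.6], [-1.3, -0.2], [0.2, 0.1], [-1.0, 0.3], [0.1, -2.0], [1.8, -1.6], [-1.6, 0.1]]
blade [0.5507 0.2499 0.1411]
tip [0.559  0.2948 0.1355]
back [0.5425 0.2057 0.1446]
```

>>> send_rows(
  moves=[3.4,-0.7,0,0,0.4,-1,-1,3.5,-0.6,0,0,0.35,-1,-1,0,0,0,-0.1,0,-1,-1,0,0,0,0,0,-1,-1,0,0,0,0,0,-1,-1,0,0,0,0,0,-1,-1,0,0,0,0,0,-0.5,-1,0,0,0,0,0,0,-1,0,0,0,0,0,0,-1,0,0,0,0,0,0,-1],
)

```text
time_s: 10.55
position: [0.523, 0.117, 0.1109]
tcp_rot: [[0.178, 0.983, 0.054], [0.932, -0.186, 0.312], [0.316, -0.005, -0.949]]
force: [-0.5, 0.7, -0.7]
opening: 0.213
```

```bash
python3 look.py 10; python3 - <<'E'
from h import *
cap('top','top10.png'); a=cv2.imread('pics/top10.png'); cv2.imwrite('pics/t10.png',cv2.resize(a[150:240,140:330],None,fx=4,fy=4,interpolation=2))
a=cv2.imread('pics/scene10.png'); cv2.imwrite('pics/s10.png',cv2.resize(a[85:170,220:340],None,fx=6,fy=6,interpolation=2))
E
```

```text
[0.523  0.1169 0.111 ] [ 0.1  0.1 -1.3] 0.2141379093673969 [[0.178, 0.983, 0.054], [0.932, -0.186, 0.312], [0.316, -0.005, -0.949]]
```

View pics/t10.png

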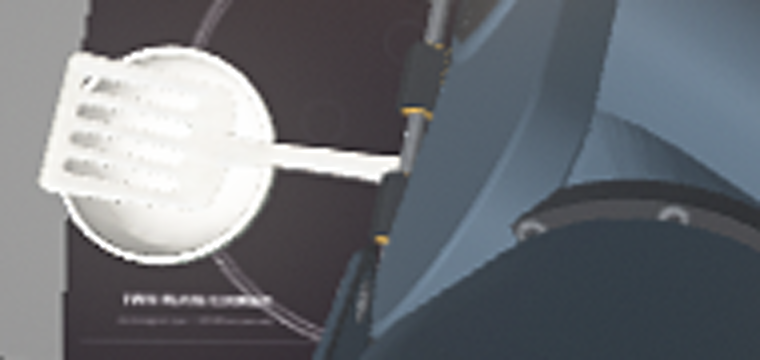

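View pics/s10.png

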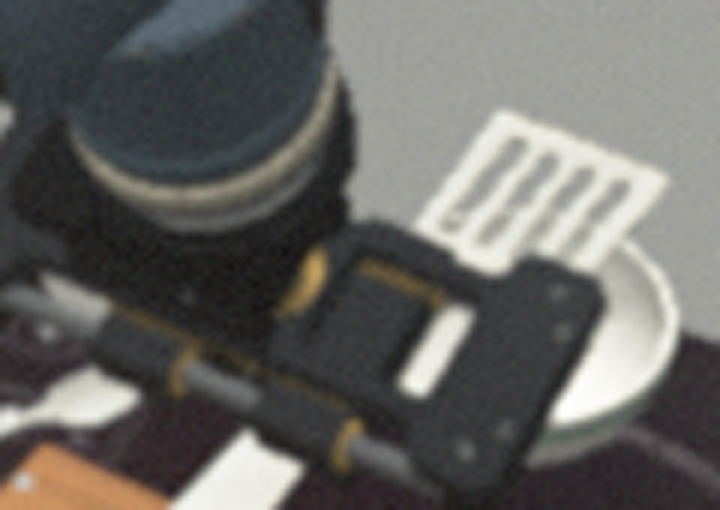

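View pics/wrist10.png

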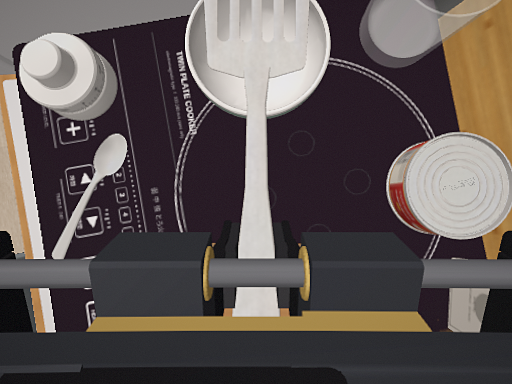

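```bash
python3 - <<'E'
from pf import *
T=load('top10.png');S=load('scene10.png')
t=lambda x,y:np.array([(x+.5)/4-.5+140,(y+.5)/4-.5+150]); s=lambda x,y:np.array([(x+.5)/6-.5+220,(y+.5)/6-.5+85])
obs=[(T,(.036,.146,.003),t(74,53)),(T,(-.036,.146,.003),t(38,191)),(S,(.036,.146,.003),s(668,179)),(S,(-.036,.146,.003),s(500,108))]
fit([.5230,.1169,.111],[[0.178,0.983,0.054],[0.932,-0.186,0.312],[0.316,-0.005,-0.949]],obs)
b=t(np.array([63,274,185,165])*1.,np.array([200,140,46,264])*1.).T
p=ray(T,b,.052)[:,:2]; q=least_squares(lambda c:np.hypot(*(p-c).T)-.0575,[.55,.25]); print('bowl',q.x,q.fun)
E
```

```text
yaw -10.7 pitch 0.5 slide -0.0002 off 0.0005
[[-0.6, -0.8], [0.0, -0.4], [0.0, 0.0], [-1.2, 0.5]]
blade [0.5494 0.2589 0.0953]
tip [0.5579 0.3041 0.0957]
back [0.541  0.2147 0.0929]
bowl [0.5492074  0.25881907] [0.00045309 0.00031685 0.00052482 0.00036522]
```

>>> send_rows(
  moves=[0,0,0,0,0,-0.8,-1,0,0,0,0,0,-0.8,-1,0,0,0,0,0,-0.6,-1,0,0,0,0,0,-0.2,-1,0,0,0,0,0,0,-1,0,0,0,0,0,0,-1,0,0,0,0,0,0,-1,0,0,0,0,0,0,-1,0,0,0,0,0,0,-1,0,0,0,0,0,0,-1],
)

```text
time_s: 11.7
position: [0.5228, 0.1169, 0.0867]
tcp_rot: [[0.178, 0.982, 0.054], [0.932, -0.186, 0.312], [0.316, -0.005, -0.949]]
force: [0.8, 0.5, -0.3]
opening: 0.213
```

```bash
python3 look.py 11; python3 - <<'E'
from h import *
cap('top','top11.png'); a=cv2.imread('pics/top11.png'); cv2.imwrite('pics/t11.png',cv2.resize(a[150:240,140:330],None,fx=4,fy=4,interpolation=2))
a=cv2.imread('pics/scene11.png'); cv2.imwrite('pics/s11.png',cv2.resize(a[85:345,100:340],None,fx=2.3,fy=2.3,interpolation=2))
print(read_state()['qvel'].round(2))
E
```

```text
[0.5227 0.1169 0.0867] [ 0.4 -0.1 -1.5] 0.21132561798493565 [[0.178, 0.982, 0.054], [0.932, -0.186, 0.312], [0.316, -0.006, -0.949]]
[-0.01  0.06 -0.04  0.08  0.03 -0.14]
```

View pics/t11.png

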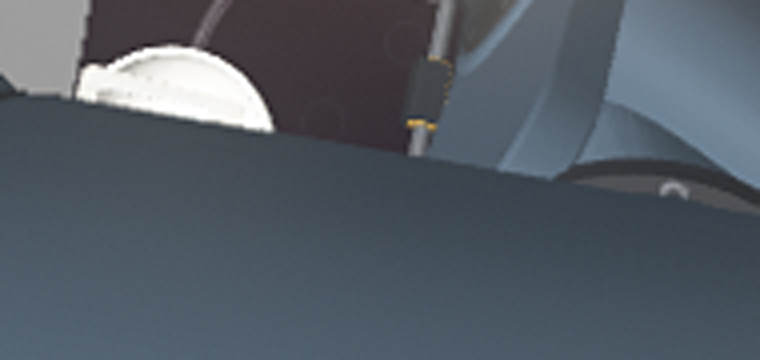

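View pics/s11.png

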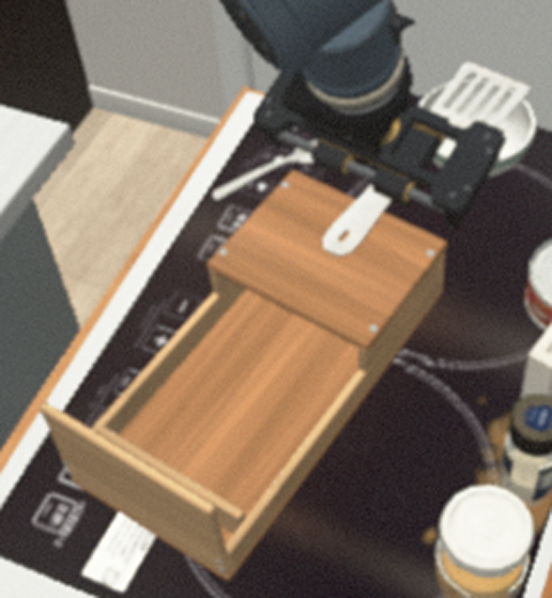

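```bash
python3 - <<'E'
from h import *
s=read_state(); print(s['joint_positions'].round(1),s['force'],s['tau'].round(1))
E
```

```text
[-10.2  35.3 106.2  28.1  42.2 -21. ] [-0.43375861  0.43724052 -0.86801926] [ -0.  -39.3  -8.7   0.9   0.5   0. ]
```

View pics/top11.png

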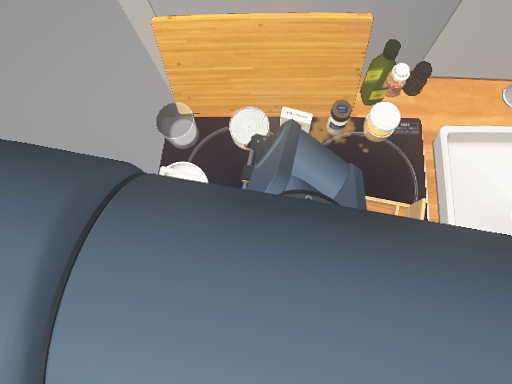

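View pics/top10.png

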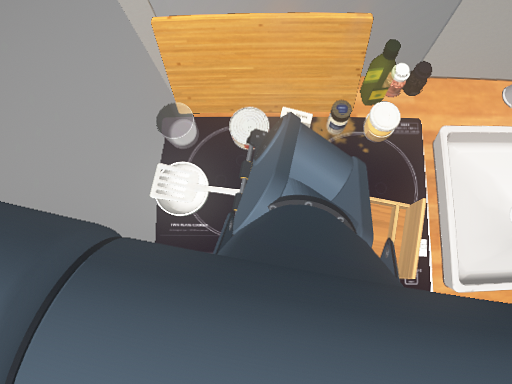

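View pics/scene11.png

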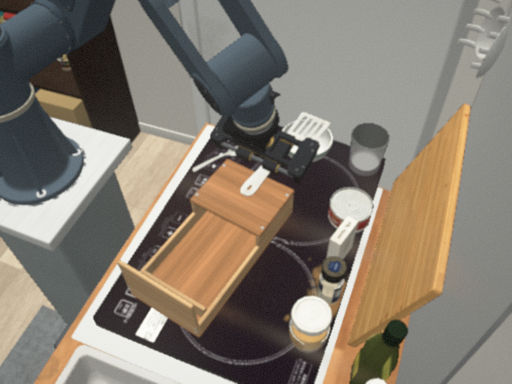

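View pics/wrist11.png

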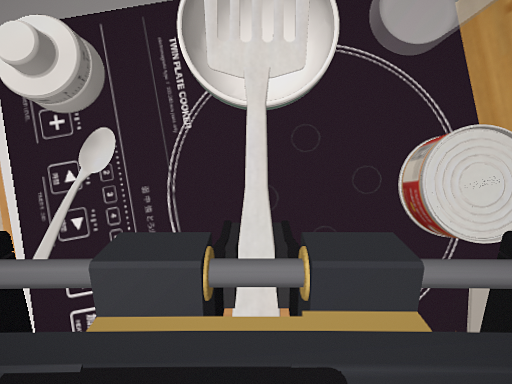

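```bash
python3 - <<'E'
from h import *
s0=load('scene0.png')['pixels'].astype(int);s1=load('scene11.png')['pixels'].astype(int)
for r in ((slice(255,335),slice(115,160)),(slice(200,260),slice(270,300)),(slice(140,165),slice(310,335))): print(np.abs(s0[r]-s1[r]).mean().round(1))
s=read_state(); print(s['position'],s['opening']); print(hand_in())
E
```

```text
7.3
5.9
41.0
[0.52268656 0.11689847 0.08662596] 0.21302716357251733
the job is handed in; nothing more can be done
None
```

The turner is out of the box and held level over the middle of the rice bowl, and I handed the job in from that pose at about 12 s. I gripped it by the handle, lifted and tilted it with the blade still under the roof (26° planned). Then I drew it out over the tall end, levelled it and moved it to the bowl.

**Slip in the grip:** the blade was found drooping about 7° in the grip after it came out. I tilted the tool to correct this, and the next fit showed 0.5°.

**Last checks**
- **Blade position:** the last camera fit, just before the final 24 mm descent, put the blade centre at (0.549, 0.259) and the bowl centre at (0.549, 0.259). An earlier scene-camera estimate had put the bowl about 4 mm further out in x.
- **Height:** the blade underside is now at about z = 0.07, roughly 18 mm above the rim. I worked this out from the measured descent and did not see it directly, because the arm's elbow hid most of the bowl from the top camera at the end.
- **Stillness and force:** the joints were nearly still (at most 0.14 degrees/s). The outside force I read was under 5 N at every check.
- **Box and bowl:** the box stands at the same pixels as at the start. In an image comparison, two patches on and around the box hardly changed. The patch at the bowl's edge differed strongly, most likely because the blade and gripper now overlap it. The bowl looks to be in place, but that comparison did not confirm it.

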